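# Fit the mixer beater into its splined hub

### The job

Get the kitchen mixer ready: first push its open accessory drawer fully home until it clicks in. Then take the red-handled beater out of its wooden stand, turn it so that the cross-shaped foot meshes with the cross-shaped slot of the yellow hub on top of the mixer, slide it all the way down against the spring until its collar meets the hub, and finish while still gripping it and holding it pressed home (the spring lifts it again if you let go). Leave the glass jar, gasket ring, lid cap, mug and screwdriver where they are.

Things in the scene. Friction and masses are not known exactly. Their poses are not given: they have to be found in the camera images.
- base: White mixer base, fixed to the counter: 180 (its x) x 200 (its y) x 92 mm high, origin at the centre of its underside, z up; its front, with the drawer, faces its own -x. On its top, centred, a grey round drum 112 mm across up to z 115 mm, and on that the yellow hub, 40 x 40 mm, up to z 145 mm. Its only other top feature is a 12 mm high speed dial in the front +y corner (seen only).
- drawer (a joint): Opening of the drawer in m: 0 is fully home, grows as it comes out along the base's -x, up to 0.12. It slides with about 1 N friction; between 12 and 6 mm from home a spring detent resists with a few N more, then snaps it home.
- drawer_pull (a point): Centre of the front face of the drawer's red pull, a block 64 wide (y) x 28 high (z) and 30 mm proud of the grey drawer front (which is 162 wide x 52 high). The point lies 50 mm above the counter; its axes are the base's. With the drawer home it lies at x = -120 mm in the base frame (30 mm ahead of the base's front).
- hub_mouth (a point): Centre of the hub's upper face, 145 mm above the counter, on the base's vertical centre line. z up; x and y run along the two arms of the cross-shaped slot (each arm 11 mm wide, 29 mm from end to end, 30 mm deep), so it looks the same every 90 degrees. The hub turns stiffly about z (0.25 N m friction), and starts at any angle.
- spring_seat (a joint): Travel in m of the black spring seat inside the slot, pressed downwards: 0 is up, when its top lies 18 mm below the hub's upper face; it goes down 9 mm at most. It needs 4 N to start and about 12 N at 8 mm, which is where the beater's collar meets the hub.
- beater: Loose beater, 0.14 kg, 114 mm tall, upright in the stand. Origin: centre of its foot's end, z up. Foot z 0-26: steel cross, arms along x and y, 26 mm end to end, 8 thick, ends and underside rounded (4 mm radius). Collar z 26-32: disc 38 across, rests on the stand. Shaft 16 thick; wire loops reach 36 mm out along +x and -x at z 35-67. Red grip z 74-114: bar 36 mm along x, 16 thick along y.
- stand: Light wooden block 64 x 64 x 34 mm, fixed to the counter, origin under its centre, with a round hole (31 mm across, 30 mm deep) in which the beater's foot stands.
- jar: Glass blender jar, 124 mm across at the rim, 200 mm tall, handle out to 103 mm on its +y side, open, upright; origin under its centre. Leave it alone.
- gasket: Grey ring, 90 mm across, 6 mm high, lying flat; origin under its centre. Leave it alone.
- cap: Red lid cap, 72 mm across, 28 mm high; origin under its centre. Leave it alone.
- mug: Blue mug, 80 mm across, 90 mm tall, handle on its +y side; origin under its centre. Leave it alone.
- screwdriver: Screwdriver lying on the counter, about 200 mm long along its x. Leave it alone.
Not all that is in view belongs to the job. Of the things shaped like the beater, the bare steel one is meant.

How it is judged:
By the outcome, as a careful person would: the job done as asked, in the order asked, and still so for the second after the job is handed in, while the arm keeps its last pose, push and grip.
It also fails if it takes over 58 s, if anything falls off the work surface, if the arm or the gripper's body presses on something with over 40 N, if the wrist force passes 120 N, or if a joint passes its speed limit or range.

### The arm

A 6-joint arm with a two-finger parallel gripper is mounted at the origin on the work surface. World frame = base frame: x ahead of the robot, y to its left, z up, the work surface at z = 0. Lengths are in mm, angles in rad, forces in N, time in s.
With the tool pointing down it reaches from about 275 to 750 mm from the base axis. Payload 10.2 kg.
Tool frame: the origin (TCP) lies between the finger pads; the fingertips stand 14 mm ahead of it and the grasp point (between the pads) lies 5 mm behind it (tip_reach is the distance from the TCP to the fingertips, in mm); z points along the fingers, y is the line along which they close (so a half turn about z gives the same grasp; the last joint's range is limited). The gripper opens to 85 mm and grips with 20 to 120 N. Pads are 22 mm wide; open, the fingers measure 114 mm over their backs; the gripper's body (76 mm by 85 mm) begins 54 mm behind the grasp point. The pads swing forward as they close: fully open they stand 13 mm farther back than shut.
Start: joints at [1.006, 0.313, 1.498, -0, 1.331, -0.223], TCP at [175.984, 494.632, 245.294] pointing down, gripper open.
Joint ranges: [-2.94, 2.94], [-0.97, 2.17], [0.19, 2.56], [-1.23, 4.37], [0.02, 3.11], [-2.88, 2.88]. Speed limits (rad/s): [2.39, 2.39, 3.01, 3.14, 3.14, 3.14].

### API

Orientations are given as a unit quaternion [w, x, y, z].
In Python, from rig import * gives the robot as it stands.
- The arm moves only by the tool arm_command, never from a script. Its argument "steps" is a list that holds one entry, the list of rows, each a list of 7 numbers: the opening, from 0 (shut) to 1 (fully open), then the shift along the tool's x, y, z each as a share of 0.05 m, from -1 to 1, then the turn, a rotation vector about the tool's x, y, z each as a share of 0.15 rad, from -1 to 1. A call has 1 to 8 rows; each row shifts and turns the commanded pose from where the row before left it, along the tool's axes as they then stand; what a row does not reach is not made up. A row lasts 1/8 s, in which the tool goes at most 62.5 mm and 10.7 degrees, less where a joint would pass 70% of its speed; a pose out of reach is approached as far as the arm can. A call with a number of a shift or a turn outside -1 to 1 is refused whole. A call with a gripper value outside its range is refused whole. The fingers move at their own pace and stop on an object; "squeeze" is the grip in N (left out, the last holds). Time passes only in rows, so rows that do not move let the fingers close. It gives the time, the measured TCP pose, the force, the opening and the grip force at its end, in the units of the state.
- sense(): the state, without advancing time (a new reading comes with each control period).
- capture(name): name is "side" or "top" or "wrist"; returns the picture (420x560x3 uint8, red, green, blue); there is no depth.
- get_calibration(name): a dict with "intrinsics" (3x3 intrinsics, pixels), "rvec" (rotation vector, rad) and "tvec" (3), from world to camera coordinates, as OpenCV has them; the wrist camera has in their place "T_tool_cam" (4x4, takes a point from camera to tool coordinates, whose origin is the TCP and whose axes are the flange's). Camera axes: x right, y down, z forward; pixel columns grow to the right and rows downward; lengths in mm; the calibration is good to about 2 mm. A picture is of the moment at which its call begins: read the wrist's pose just before it. get_calibration takes no time and is no camera call.
- finish_job(): hands the job in; it is judged then, once.
The state is a dict: "time_s": time; "joints": joint angles; "dq": joint speeds; "tau": joint torques, N m; "eef_pos": TCP position; "ee_rot": TCP orientation; "force": force on the tool from outside, world axes, zero at the start; "wrist_torque": the same for the moment, N m; "grip_width": opening from 0.0 (shut) to 1.0 (fully open); "grip_force": force on a finger pad.
Only numpy, scipy, OpenCV 4.12 (cv2) and the standard library are available. Lean on these libraries where they do the work, as an engineer would, in place of code of your own. Each camera call takes 0.05 s, during which the arm holds its last target. There are 200 camera calls.

## Working session

There is one attempt and no reset: what is moved stays moved. The work goes in short steps, Python scripts to look and compute and a tool call to move; the robot and the scene stay as the last step left them, time stands still between calls to the robot, and variables do not carry over. Pictures are saved under pics/ and viewed, at most 10 in all, crops included, and the job is handed in when it is done.

Besides the shell and the picture viewer there is one more tool, called after "Request:" by a JSON object that holds its "name" and its "arguments". arm_command: Moves the arm, as the interface text tells. Its arguments: {"type":"object","properties":{"steps":{"type":"array"},"squeeze":{"type":"number"}},"required":["steps"]}

```bash
mkdir -p pics
python3 - <<'E'
from rig import *
import cv2,numpy as np
s=sense();print(s)
for n in("top","side"):
    c=get_calibration(n);print(n,c)
    cv2.imwrite(f"pics/{n}0.png",cv2.resize(capture(n)[:,:,::-1],(800,600),interpolation=cv2.INTER_CUBIC))
print(get_calibration("wrist"))
E
```

```text
{'time_s': 0.0, 'joints': array([ 1.00558073e+00,  3.13409098e-01,  1.49844802e+00, -2.25477266e-06,
        1.33100612e+00, -2.23401327e-01]), 'dq': array([-0.00019079,  0.00080688,  0.00025026, -0.0017647 ,  0.00217558,
        0.00062604]), 'tau': array([ 5.19761215e-04, -4.12272584e+01, -2.59742635e+01, -2.00844247e-04,
        4.17146759e-03, -1.29370724e-05]), 'eef_pos': array([175.85559391, 494.40971145, 244.75188081]), 'ee_rot': array([-2.43048175e-04,  1.70076037e-01,  9.85430737e-01, -5.86959747e-04]), 'force': array([ 0.1071573 ,  0.05201588, -0.37841725]), 'wrist_torque': array([-0.01402103,  0.03417961,  0.02079227]), 'grip_force': 0.0, 'grip_width': 1.0021429046541712}
top {'intrinsics': array([[414.38353372,   0.        , 282.19821676],
       [  0.        , 414.38353372, 214.49765564],
       [  0.        ,   0.        ,   1.        ]]), 'rvec': array([ 2.17039309, -2.20475837,  0.08230502]), 'tvec': array([  27.15383219,  592.87398943, 1082.94511235])}
side {'intrinsics': array([[477.62020734,   0.        , 273.94946779],
       [  0.        , 477.62020734, 208.52395658],
       [  0.        ,   0.        ,   1.        ]]), 'rvec': array([ 2.3196026 , -0.1016487 ,  0.05772366]), 'tvec': array([-562.23939782,  113.27813743, 1490.5933339 ])}
{'intrinsics': array([[365.06693587,   0.        , 280.57528692],
       [  0.        , 365.06693587, 209.81547358],
       [  0.        ,   0.        ,   1.        ]]), 'T_tool_cam': array([[ 7.88262927e-04, -9.48289987e-01, -3.17404283e-01,
         8.18478684e+01],
       [ 9.99999255e-01,  4.51530374e-04,  1.13445415e-03,
         3.05156780e-01],
       [-9.32473841e-04, -3.17404940e-01,  9.48289636e-01,
        -1.29036482e+02],
       [ 0.00000000e+00,  0.00000000e+00,  0.00000000e+00,
         1.00000000e+00]])}
```

View pics/top0.png

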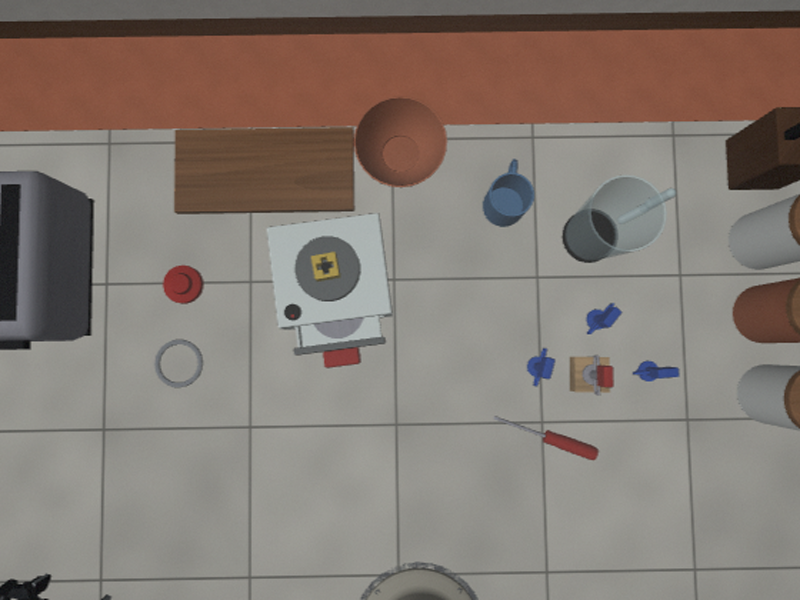

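View pics/side0.png

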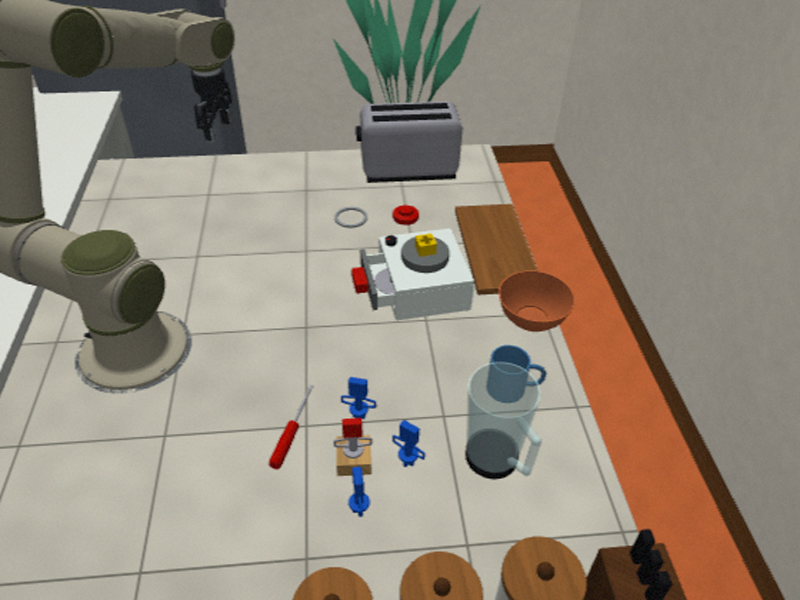

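Candidates for the beater (top0 pixels): red grip with steel wire in the wooden stand (600,376), plus blue ones at (603,318), (541,367) and (655,371). I choose the one in the stand. The open drawer's pull is at (342,357) and the hub at (325,265). Next I take close crops.

Run:
```python
from rig import *
import cv2,numpy as np
a=capture("top")[:,:,::-1]
b=capture("side")[:,:,::-1]
# top: mixer 180..285 x 140..265 ; beaters 360..485, 205..290
m=cv2.resize(a[145:265,180:285],None,fx=5,fy=5,interpolation=cv2.INTER_CUBIC)
cv2.imwrite("pics/mix.png",m[:600])
t=cv2.resize(a[205:290,360:485],None,fx=6,fy=6,interpolation=cv2.INTER_CUBIC)
cv2.imwrite("pics/beat.png",t)
```

```text
(no output)
```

View pics/mix.png

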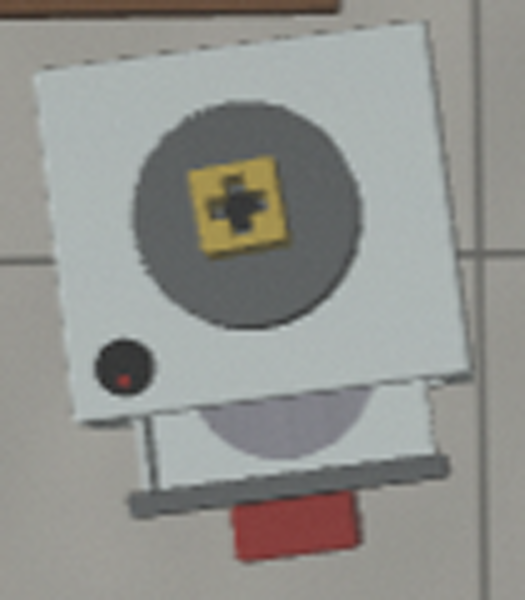

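View pics/beat.png

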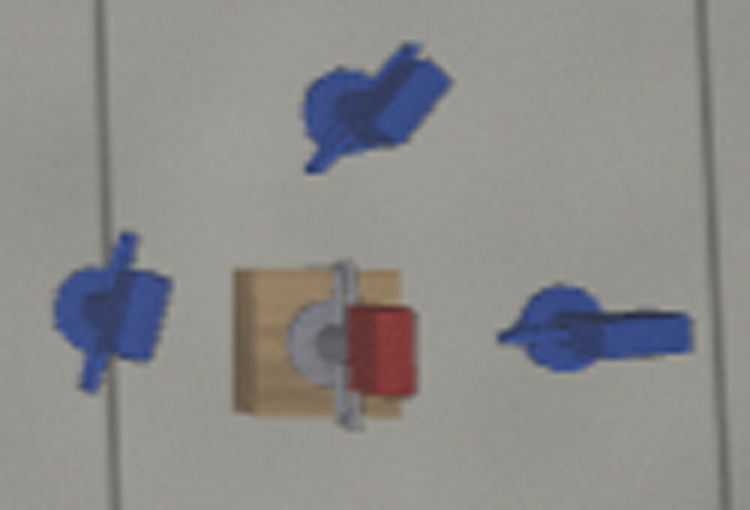

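mix.png: the base's top corners are at about (33,75), (425,22), (470,378) and (77,422). The hub face corners are (189,172), (273,157), (289,242) and (210,257), and the red pull's front edge runs (238,562) to (360,545). beat.png confirms the bare steel beater in the wooden stand. Its red grip's top spans x 375-416, y 306-398, with loop ends at (345,265) and (350,428). The three blue ones are decoys.

```bash
cat > h.py <<'E'
from rig import *
import cv2,numpy as np
from scipy.spatial.transform import Rotation as R
np.set_printoptions(precision=3,suppress=True)
def cam(name,s=None):
    c=get_calibration(name)
    if name!="wrist":
        Rm=cv2.Rodrigues(c["rvec"])[0]; return c["intrinsics"],Rm.T,-Rm.T@c["tvec"]
    s=s or sense(); q=s["ee_rot"]; Rt=R.from_quat([*q[1:],q[0]]).as_matrix(); T=c["T_tool_cam"]
    return c["intrinsics"],Rt@T[:3,:3],Rt@T[:3,3]+s["eef_pos"]
def hit(C,uv,z):
    K,Rw,p=C; uv=np.atleast_2d(np.asarray(uv,float))
    d=np.c_[uv,np.ones(len(uv))]@np.linalg.inv(K).T@Rw.T
    return (p+d*((z-p[2])/d[:,2])[:,None])[:,:2]
def proj(C,P):
    K,Rw,p=C; q=(np.atleast_2d(P)-p)@Rw@K.T; return q[:,:2]/q[:,2:]
def crop(uv,x0,y0,f): return (np.asarray(uv,float)+.5)/f-.5+[x0,y0]
def ang(v): return np.degrees(np.arctan2(v[1],v[0]))
E
python3 - <<'E'
from h import *
C=cam("top"); 
b=hit(C,crop([(33,75),(425,22),(470,378),(77,422)],180,145,5),92)
print("base",b,b.mean(0),"sides",np.linalg.norm(np.diff(b,axis=0,append=b[:1]),axis=1),[ang(v) for v in (b[0]-b[3],b[1]-b[2],b[3]-b[2],b[0]-b[1])])
h=hit(C,crop([(189,172),(273,157),(289,242),(205,257)],180,145,5),145)
print("hub",h.mean(0),np.linalg.norm(np.diff(h,axis=0,append=h[:1]),axis=1),[ang(v) for v in (h[0]-h[3],h[1]-h[2],h[3]-h[2],h[0]-h[1])])
p=hit(C,crop([(238,562),(360,545)],180,145,5),64);print("pull front top",p,p.mean(0))
s=hit(C,crop([(252,270),(400,270),(400,413),(252,414)],360,205,6),34);print("stand",s,s.mean(0))
g=hit(C,crop([(375,306),(415,306),(416,398),(375,398)],360,205,6),122);print("grip",g,g.mean(0))
w=hit(C,crop([(345,265),(350,428)],360,205,6),59);print("loops",w,w.mean(0),ang(w[0]-w[1]))
for uv in [(405,360),(425,300),]: pass
E
```

```text
base [[730.243 257.232]
 [754.309  59.916]
 [574.305  39.829]
 [555.468 235.314]] [653.581 148.073] sides [198.778 181.122 196.39  176.145] [np.float64(7.14797260621739), np.float64(6.367450047242779), np.float64(95.50414440453568), np.float64(96.95380258880917)]
hub [654.319 147.47 ] [40.497 41.438 40.381 41.412] [np.float64(10.26776425144304), np.float64(10.106394503181821), np.float64(99.32335943940704), np.float64(99.36319744964904)]
pull front top [[484.151 159.441]
 [491.763  97.405]] [487.957 128.423]
stand [[ 495.308 -293.327]
 [ 494.279 -358.024]
 [ 432.333 -355.518]
 [ 432.941 -291.068]] [ 463.716 -324.484]
grip [[ 481.768 -316.547]
 [ 481.512 -332.606]
 [ 444.896 -331.51 ]
 [ 445.161 -315.093]] [ 463.334 -323.939]
loops [[ 497.262 -325.846]
 [ 428.264 -325.291]] [ 462.763 -325.568] -0.46111485036983124
```

Request:
{"name": "arm_command", "arguments": {"steps": [[[0,0,0,0,0,0,-1],[0,0,0,0,0,0,-1],[0,0,0,0,0,0,-1],[0,-0.5,-0.8,0,0,0,-0.04],[0,-0.5,-0.8,0,0,0,0],[0,-0.5,-0.8,0,0,0,0],[0,-0.5,-0.8,0,0,0,0],[0,-0.5,-0.8,0,0,0,0]]]}}

```text
time_s: 1.2
eef_pos: [323.4, 308.7, 245.3]
ee_rot: [0.0, -0.057, 0.998, 0.0]
force: [0.3, 0.8, -0.1]
grip_width: 0.003
grip_force: 0.0
```

```bash
cat >> h.py <<'E'
def goto(x,y,z,yaw,pos=None):
    s=sense();q=s["ee_rot"];Rt=R.from_quat([*q[1:],q[0]]);Rm=Rt.as_matrix()
    a=np.radians(yaw);c,n=np.cos(a),np.sin(a)
    G=np.array([[c,n,0],[n,-c,0],[0,0,-1]])
    print("t",round(s["time_s"],2),"pos",s["eef_pos"],"yaw",ang(Rm[:,0]),"F",s["force"],"grip",s["grip_width"],s["grip_force"])
    print("shift shares",Rm.T@(np.array([x,y,z])-s["eef_pos"])/50,"turn shares",R.from_matrix(Rm.T@G).as_rotvec()/.15)
E
python3 -c "
from h import *
goto(452,124.3,54,186.5)"
```

```text
t 1.2 pos [323.447 308.696 245.304] yaw -173.4491710858608 F [ 0.284  0.812 -0.079] grip 0.0029427832342062803 0.0
shift shares [-2.133 -3.957  3.826] turn shares [0.    0.001 0.006]
```

Request:
{"name": "arm_command", "arguments": {"steps": [[[0,-0.43,-0.79,0.4,0,0,0],[0,-0.43,-0.79,0.4,0,0,0],[0,-0.43,-0.79,0.4,0,0,0],[0,-0.43,-0.79,0.5,0,0,0],[0,-0.43,-0.79,0.5,0,0,0],[0,0,0,0.8,0,0,0],[0,0,0,0.8,0,0,0],[0,0,0,0,0,0,0]]]}}

```text
time_s: 2.2
eef_pos: [450.6, 125.9, 53.5]
ee_rot: [-0.003, -0.057, 0.998, 0.0]
force: [0.5, 0.3, 0.2]
grip_width: 0.001
grip_force: 0.0
```

Run:
```python
from h import *
goto(654-.9936*131,148-.1132*131,54,186.5)
b=cv2.resize(capture("wrist")[:,:,::-1],(800,600),interpolation=cv2.INTER_CUBIC)
cv2.imwrite("pics/w1.png",b)
```

```text
t 2.2 pos [450.59  125.895  53.54 ] yaw -173.47233256974798 F [0.47  0.28  0.165] grip 0.0014233398515048812 0.0
shift shares [-1.472 -0.022 -0.017] turn shares [ 0.003 -0.036  0.003]
```

View pics/w1.png

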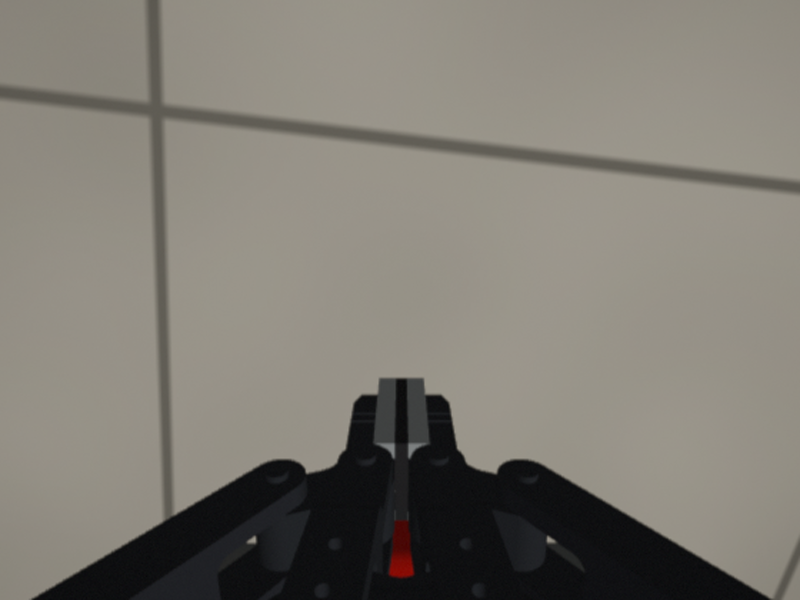

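The pull shows red through the fingers at (400,550), so it is straight ahead and the alignment is good. Now I push.

Request:
{"name": "arm_command", "arguments": {"steps": [[[0,-0.2,0,0,0,0,0],[0,-0.2,0,0,0,0,0],[0,-0.2,0,0,0,0,0],[0,-0.2,0,0,0,0,0],[0,-0.2,0,0,0,0,0],[0,-0.15,0,0,0,0,0],[0,0,0,0,0,0,0]]]}}

```text
time_s: 3.12
eef_pos: [509.7, 132.6, 55.2]
ee_rot: [0.0, -0.057, 0.998, -0.0]
force: [-0.1, -0.0, -1.3]
grip_width: -0.0
grip_force: 0.0
```

Request:
{"name": "arm_command", "arguments": {"steps": [[[0,-0.1,0,0,0,0,0],[0,-0.1,0,0,0,0,0],[0,-0.08,0,0,0,0,0],[0,0,0,0,0,0,0]]]}}

```text
time_s: 3.62
eef_pos: [523.7, 134.2, 55.4]
ee_rot: [0.001, -0.057, 0.998, -0.0]
force: [0.4, 0.4, -0.0]
grip_width: -0.002
grip_force: 0.0
```

Run:
```python
from h import *
goto(654-.9936*131,148-.1132*131,54,186.5)
```

```text
t 3.62 pos [523.657 134.193  55.412] yaw -173.4584369416514 F [ 0.427  0.412 -0.027] grip -0.0024430070196437064 0.0
shift shares [-0.001 -0.021  0.028] turn shares [-0.001  0.008  0.005]
```

Request:
{"name": "arm_command", "arguments": {"steps": [[[0,-0.04,0,0,0,0,0],[0,-0.04,0,0,0,0,0],[0,0,0,0,0,0,0]]]}}

```text
time_s: 4.0
eef_pos: [525.3, 134.5, 55.2]
ee_rot: [-0.003, -0.057, 0.998, -0.0]
force: [-11.7, -2.5, 7.4]
grip_width: 0.002
grip_force: 5.6
```

Run:
```python
from h import *
goto(654-.9936*131,148-.1132*131,54,186.5)
a=capture("top")[:,:,::-1]
cv2.imwrite("pics/push.png",cv2.resize(a[145:265,180:285],None,fx=5,fy=5,interpolation=cv2.INTER_CUBIC))
```

```text
t 4.0 pos [525.323 134.48   55.212] yaw -173.43474671429672 F [-11.654  -2.493   7.359] grip 0.0018540929805836797 5.586789026856422
shift shares [ 0.032 -0.023  0.024] turn shares [-0.001 -0.034  0.008]
```

View pics/push.png

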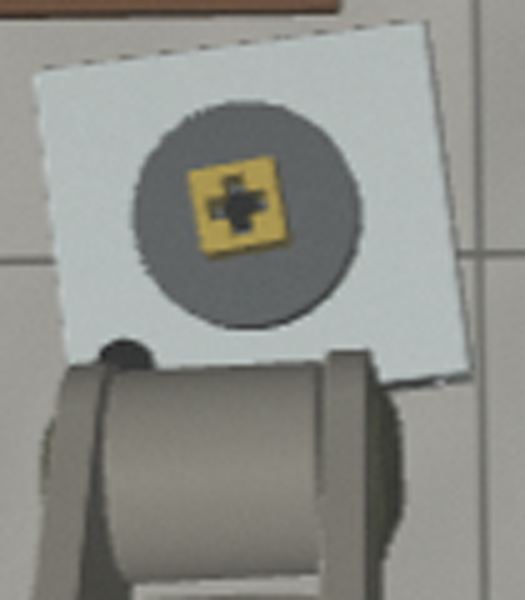

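The view is blocked by the arm, but the force is rising at the expected home position. A small extra push will tell the stop from the detent.

Request:
{"name": "arm_command", "arguments": {"steps": [[[0,-0.03,0,0,0,0,0],[0,0,0,0,0,0,0]]]}}

```text
time_s: 4.3
eef_pos: [525.4, 134.5, 55.1]
ee_rot: [-0.004, -0.057, 0.998, -0.0]
force: [-19.4, -5.8, 13.2]
grip_width: 0.001
grip_force: 9.6
```

Hard stop: force rises with no travel, so the drawer is home. I retreat and travel to the beater.

Request:
{"name": "arm_command", "arguments": {"steps": [[[0,0.5,0,0,0,0,0],[0,0.5,0,-0.5,0,0,0],[0.5,0,0,-0.95,0,0,0.8],[0.5,0,-0.5,-0.9,0,0,0],[0.5,0,-0.9,-0.6,0,0,0],[0.5,0,-1,0,0,0,0],[0.5,0,-1,0,0,0,0],[0.5,0,-1,0,0,0,0]]]}}

```text
time_s: 5.3
eef_pos: [477.6, -92.6, 203.1]
ee_rot: [0.001, 0.003, 1.0, -0.0]
force: [1.1, -0.5, 0.8]
grip_width: 0.502
grip_force: 0.0
```

Run:
```python
from h import *
goto(463.3,-324,200,179.6)
```

```text
t 5.3 pos [477.558 -92.58  203.144] yaw 179.66522964937477 F [ 1.074 -0.512  0.808] grip 0.5019830426040128 0.0
shift shares [ 0.258 -4.63   0.065] turn shares [-0.003  0.007  0.008]
```

Request:
{"name": "arm_command", "arguments": {"steps": [[[0.5,0.06,-0.95,0,0,0,0],[0.5,0.06,-0.95,0,0,0,0],[0.5,0.06,-0.95,0,0,0,0],[0.5,0.06,-0.95,0,0,0,0],[0.5,0.02,-0.83,0,0,0,0],[0.5,0,0,0,0,0,0],[0.5,0,0,0,0,0,0]]]}}

```text
time_s: 6.18
eef_pos: [463.3, -321.9, 202.7]
ee_rot: [-0.0, 0.003, 1.0, 0.0]
force: [-0.8, 0.1, -0.4]
grip_width: 0.499
grip_force: 0.0
```

Run:
```python
from h import *
goto(463.3,-324,101,179.6)
C=cam("wrist")
im=capture("wrist")[:,:,::-1]
t=capture("top")[:,:,::-1]
w=cv2.resize(im,None,fx=10/7,fy=10/7,interpolation=cv2.INTER_CUBIC)
t=cv2.resize(t[180:260,190:270],(240,240),interpolation=cv2.INTER_CUBIC)
w[:240,:240]=t
cv2.imwrite("pics/w2.png",w)
P=np.array([[x,y,122] for x in (463.3-18,463.3+18) for y in (-332,-316)]+[[463.3,-324,34]])
print(proj(C,P)*10/7)
```

```text
t 6.17 pos [ 463.28  -321.853  202.718] yaw 179.6703070895657 F [-0.828  0.137 -0.443] grip 0.4985787190920984 0.0
shift shares [-0.001 -0.044  2.034] turn shares [ 0.002 -0.     0.008]
[[374.918 285.142]
 [412.995 284.95 ]
 [376.607 363.073]
 [412.795 362.893]
 [395.939 270.885]]
```

View pics/w2.png

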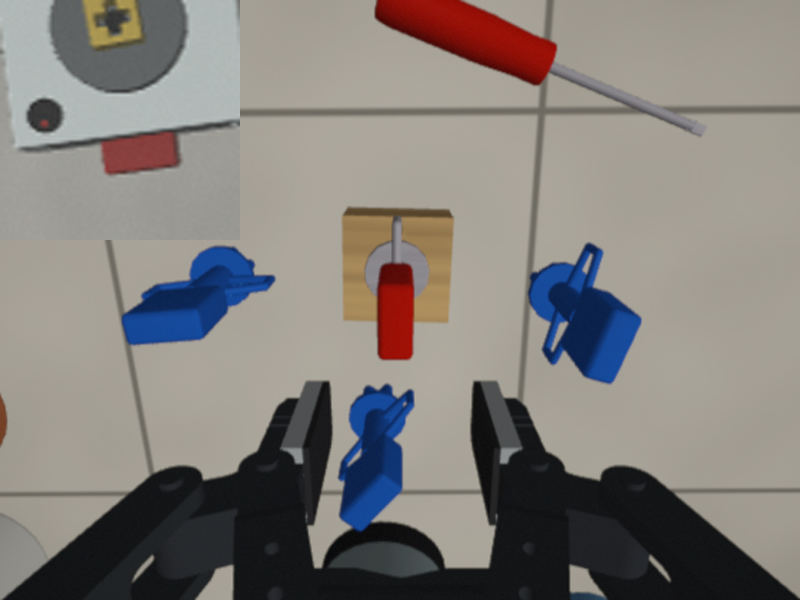

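The inset shows the drawer flush, with only the pull proud, and the dial and hub undisturbed. The wrist view shows the red grip face at x 378-413, y 283-358, within 1-2 mm of the estimate, and the blue decoys are clear of the fingers. I descend and grip.

Request:
{"name": "arm_command", "arguments": {"steps": [[[0.5,0.02,-0.035,0.7,0,0,0],[0.5,0,0,0.7,0,0,0],[0.5,0,0,0.6,0,0,0],[0.5,0,0,0.03,0,0,0],[0,0,0,0,0,0,0],[0,0,0,0,0,0,0],[0,0,0,0,0,0,0],[0,0,0,0,0,0,0]]], "squeeze": 60}}

```text
time_s: 7.28
eef_pos: [462.9, -324.5, 103.0]
ee_rot: [0.001, 0.003, 1.0, -0.001]
force: [0.4, 1.2, 5.9]
grip_width: 0.181
grip_force: 59.4
```

Run:
```python
from h import *
goto(463.3,-324,200,179.6)
```

```text
t 7.28 pos [ 462.898 -324.467  102.989] yaw 179.6663919747221 F [0.398 1.218 5.87 ] grip 0.18063371062142167 59.372631311416626
shift shares [-0.012  0.006 -1.94 ] turn shares [-0.013  0.015  0.008]
```

Request:
{"name": "arm_command", "arguments": {"steps": [[[0,0,0,-0.5,0,0,0],[0,0,0,-0.9,0,0,0],[0,0,0,-0.9,0,0,0],[0,0,0.6,-0.9,0,0,0],[0,0,1,-0.54,0,0,0],[0,0,1,0,0,0,0],[0,0,1,0,0,0,0],[0,0,1,0,0,0,0]]]}}

```text
time_s: 8.28
eef_pos: [463.2, -92.4, 288.8]
ee_rot: [0.0, 0.003, 1.0, -0.0]
force: [0.4, 0.0, -1.7]
grip_width: 0.18
grip_force: 58.9
```

Request:
{"name": "arm_command", "arguments": {"steps": [[[0,0,1,0,0,0,0],[0,-0.6,1,0,0,0,0],[0,-0.6,0.9,0,0,0,0],[0,-0.6,0.9,0,0,0,0],[0,-0.6,0,0,0,0,-0.6],[0,-0.6,0,0,0,0,-0.58],[0,0,0,0,0,0,0],[0,0,0,0,0,0,0]]]}}

```text
time_s: 9.28
eef_pos: [614.1, 97.7, 288.5]
ee_rot: [-0.0, -0.085, 0.996, -0.0]
force: [1.1, -0.1, -0.7]
grip_width: 0.182
grip_force: 58.9
```

Run:
```python
from h import *
goto(654,147.5,255,189.8)
C=cam("wrist");im=capture("wrist")[:,:,::-1]
cv2.imwrite("pics/w3.png",cv2.resize(im,None,fx=10/7,fy=10/7,interpolation=cv2.INTER_CUBIC))
```

```text
t 9.28 pos [614.061  97.748 288.494] yaw -170.2400242279869 F [ 1.091 -0.072 -0.743] grip 0.18173850580462705 58.94234240055084
shift shares [-0.956  0.845  0.67 ] turn shares [-0.    -0.001 -0.005]
```

View pics/w3.png

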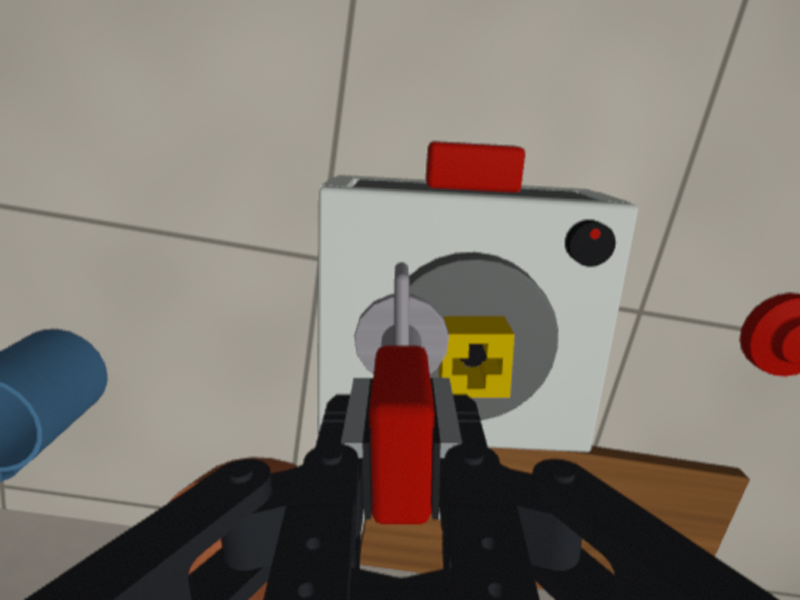

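The wrist view shows the cross slot's centre at about (477,367), with the hub face's lower edge level at y 398, so the yaw is aligned. The beater's collar is at (401,338) with its loop end at (402,268). I compute the offset between slot and beater from this one picture.

Run:
```python
from h import *
im=cv2.imread("pics/w3.png")
C=cam("wrist");f=10/7
px=lambda a:(np.array(a,float)+.5)/f-.5
print("slot",hit(C,px([(477,367)]),145),"edges",hit(C,px([(442,398),(512,398),(514,333)]),145))
h=hit(C,px([(442,398),(512,398),(514,333)]),145)
print("yaw",ang(h[1]-h[0])-90,ang(h[2]-h[1]))
z0=288.5-95
print("collar c",hit(C,px([(401,339)]),z0+32),"L/R",hit(C,px([(355,339),(447,339)]),z0+32),"front",hit(C,px([(401,297)]),z0+32))
# yellow mask top face and dark slot for finer look
x0,y0=430,300
cr=cv2.resize(im[310:410,430:530],None,fx=5.9,fy=5.9,interpolation=cv2.INTER_CUBIC);cv2.imwrite("pics/hub.png",cr)
```

```text
slot [[656.197 150.167]] edges [[679.366 134.207]
 [672.353 174.82 ]
 [632.001 166.154]]
yaw 9.798163497504461 -167.87983092038132
collar c [[613.084  98.219]] L/R [[616.206  80.143]
 [609.961 116.296]] front [[595.71   95.215]]
```

View pics/hub.png

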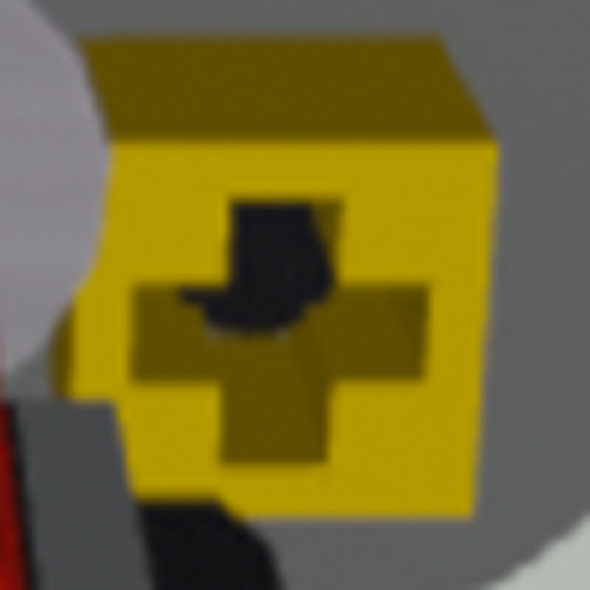

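Run:
```python
from h import *
C=cam("wrist");f=10/7
a=(np.array([(131,333),(428,333),(285,200),(274,463)],float))/5.9+[430,310]
h=hit(C,(a+.5)/f-.5,145);print(h,h[:2].mean(0),h[2:].mean(0),ang(h[1]-h[0])-90,ang(h[3]-h[2]))
goto(655.7,149,252,189.8)
```

```text
[[658.282 136.009]
 [653.344 164.595]
 [641.942 147.774]
 [669.785 152.835]] [655.813 150.302] [655.864 150.305] 9.80007305566076 10.302787124091605
t 9.32 pos [613.963  97.766 288.713] yaw -170.2328125056205 F [ 0.043 -0.259 -1.167] grip 0.17730585635417698 58.94226372241974
shift shares [-0.996  0.868  0.734] turn shares [-0.     0.001 -0.004]
```

Request:
{"name": "arm_command", "arguments": {"steps": [[[0,-0.5,0.44,0,0,0,0],[0,-0.503,0.435,0,0,0,0],[0,0,0,0.4,0,0,0],[0,0,0,0.33,0,0,0],[0,0,0,0,0,0,0]]]}}

```text
time_s: 9.95
eef_pos: [655.7, 149.3, 251.2]
ee_rot: [-0.001, -0.085, 0.996, 0.0]
force: [0.1, 0.1, -1.0]
grip_width: 0.18
grip_force: 59.0
```

Request:
{"name": "arm_command", "arguments": {"steps": [[[0,0,0,0.12,0,0,0],[0,0,0,0.1,0,0,0],[0,0,0,0,0,0,0]]]}}

```text
time_s: 10.32
eef_pos: [656.4, 149.3, 240.6]
ee_rot: [-0.0, -0.085, 0.996, -0.0]
force: [0.1, 0.0, -1.2]
grip_width: 0.181
grip_force: 59.0
```

Request:
{"name": "arm_command", "arguments": {"steps": [[[0,0,0,0.06,0,0,0],[0,0,0,0.06,0,0,0],[0,0,0,0,0,0,0]]]}}

```text
time_s: 10.7
eef_pos: [656.4, 149.4, 234.4]
ee_rot: [-0.0, -0.085, 0.996, 0.0]
force: [-0.4, 0.4, -2.1]
grip_width: 0.175
grip_force: 59.0
```

Run:
```python
from h import *
goto(656,149.4,222,189.8)
print(sense()["wrist_torque"])
```

```text
t 10.7 pos [656.448 149.419 234.439] yaw -170.19294044712422 F [-0.38   0.432 -2.141] grip 0.1752032413122086 59.04332756996155
shift shares [0.009 0.001 0.249] turn shares [ 0.001 -0.004  0.001]
[-0.035 -0.013  0.026]
```

Request:
{"name": "arm_command", "arguments": {"steps": [[[0,0,0,0.06,0,0,0],[0,0,0,0.06,0,0,0],[0,0,0,0.06,0,0,0],[0,0,0,0,0,0,0]]]}}

```text
time_s: 11.2
eef_pos: [656.4, 149.4, 225.4]
ee_rot: [-0.0, -0.086, 0.996, 0.0]
force: [-0.2, -0.1, -1.2]
grip_width: 0.178
grip_force: 59.0
```

Request:
{"name": "arm_command", "arguments": {"steps": [[[0,0,0,0.06,0,0,0],[0,0,0,0.06,0,0,0],[0,0,0,0,0,0,0]]]}}

```text
time_s: 11.58
eef_pos: [656.7, 149.5, 220.4]
ee_rot: [0.001, -0.086, 0.996, -0.0]
force: [-1.5, -0.1, 3.2]
grip_width: 0.177
grip_force: 59.7
```

Run:
```python
from h import *
goto(656,149.4,214,189.8)
print(sense()["wrist_torque"])
```

```text
t 11.57 pos [656.679 149.47  220.405] yaw -170.1886825865849 F [-1.514 -0.063  3.181] grip 0.17661382442225804 59.721298813819885
shift shares [0.014 0.001 0.128] turn shares [-0.001  0.007  0.001]
[-0.02   0.225 -0.024]
```

The cross has meshed and reached the spring seat. Next I press home.

Request:
{"name": "arm_command", "arguments": {"steps": [[[0,0,0,0.06,0,0,0],[0,0,0,0.06,0,0,0],[0,0,0,0,0,0,0]]], "squeeze": 90}}

```text
time_s: 11.95
eef_pos: [656.8, 149.5, 215.1]
ee_rot: [0.001, -0.086, 0.996, -0.0]
force: [-2.3, -0.2, 9.4]
grip_width: 0.174
grip_force: 90.7
```

Request:
{"name": "arm_command", "arguments": {"steps": [[[0,0,0,0.04,0,0,0],[0,0,0,0.04,0,0,0],[0,0,0,0,0,0,0]]]}}

```text
time_s: 12.32
eef_pos: [656.9, 149.5, 213.9]
ee_rot: [0.002, -0.086, 0.996, -0.0]
force: [-6.1, -1.5, 22.5]
grip_width: 0.174
grip_force: 93.1
```

Request:
{"name": "arm_command", "arguments": {"steps": [[[0,0,0,0.02,0,0,0],[0,0,0,0,0,0,0],[0,0,0,0,0,0,0]]]}}

```text
time_s: 12.7
eef_pos: [657.0, 149.5, 213.9]
ee_rot: [0.003, -0.086, 0.996, -0.0]
force: [-8.3, -1.0, 25.5]
grip_width: 0.176
grip_force: 93.7
```

Run:
```python
from h import *
goto(656,149.4,213.9,189.8)
a=capture("side")[:,:,::-1];w=capture("wrist")[:,:,::-1]
o=np.hstack([cv2.resize(a[140:240,240:340],(400,400),interpolation=cv2.INTER_CUBIC),cv2.resize(w[120:370,155:405],(400,400),interpolation=cv2.INTER_CUBIC)])
cv2.imwrite("pics/end.png",o)
```

```text
t 12.7 pos [656.963 149.526 213.882] yaw -170.17890406921842 F [-8.284 -0.955 25.473] grip 0.17595838761734933 93.73156070709229
shift shares [ 0.019  0.001 -0.   ] turn shares [-0.006  0.038  0.002]
```

View pics/end.png

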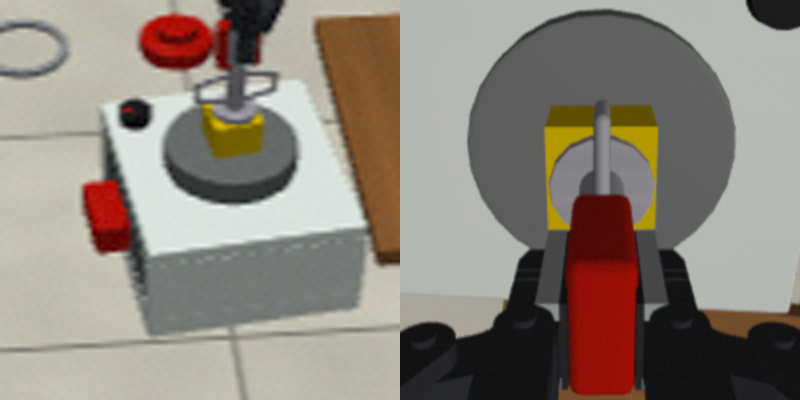

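The picture shows the collar flat on the hub in both views, the drawer home, and travel stopped as the force rises. I relieve the small sideways load and hand in.

Request:
{"name": "arm_command", "arguments": {"steps": [[[0,0.015,0,0.01,0,0,0],[0,0,0,0,0,0,0],[0,0,0,0,0,0,0]]]}}

```text
time_s: 13.18
eef_pos: [656.7, 149.5, 213.9]
ee_rot: [0.004, -0.086, 0.996, -0.0]
force: [-5.4, 0.2, 27.3]
grip_width: 0.174
grip_force: 93.8
```

Run:
```python
from h import *
goto(656,149.4,213.9,189.8)
F=sense()["force"][2]
if 18<F<36: print(finish_job())
```

```text
t 13.18 pos [656.707 149.528 213.886] yaw -170.17749658805198 F [-5.367  0.241 27.272] grip 0.17403506030648333 93.75954151153564
shift shares [ 0.014 -0.    -0.   ] turn shares [-0.006  0.051  0.003]
the job is handed in; nothing more can be done
None
```

The job is handed in at 13.2 s: the drawer is pushed home against its stop, and the beater is meshed in the hub, still gripped and pressed down with about 27 N, its collar on the hub.

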